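Change the pallets in the lamp test dock

ROBOT

A 6-joint arm with a two-finger parallel gripper is mounted at the origin on a cart in front of the work surface, level with it; the furniture and walls round the work are solid. World frame = base frame: x ahead of the robot, y to its left, z up, the work surface at z = 0. Lengths are in mm, angles in rad, forces in N, time in s.
With the tool pointing down it reaches from about 275 to 1000 mm from the base axis. Payload 8.4 kg.
Tool frame: the origin (TCP) lies midway between the tips of the shut fingers; the grasp point (between the pads) lies grip_depth behind it (grip_depth is the distance from the TCP to the grasp point, in mm); z points along the fingers, y is the line along which they close (so a half turn about z gives the same grasp; the last joint's range is limited). The gripper opens to 85 mm and grips with 20 to 120 N. Pads are 22 mm wide; open, the fingers measure 114 mm over their backs; the gripper's body (76 mm by 85 mm) begins 54 mm behind the grasp point. The pads swing forward as they close: fully open they stand 13 mm farther back than shut.
Start: joints at [-1.121, 0.353, 1.633, -0, 1.155, -0.002], TCP at [272.865, -562.292, 231.281] pointing down, gripper open.
Joint ranges: [-2.63, 2.63], [-0.92, 2.1], [0.06, 2.66], [-1.3, 4.44], [0, 2.69], [-3.02, 3.02]. Speed limits (rad/s): [2.22, 2.22, 2.79, 3.14, 3.14, 3.14].

INTERFACE

Orientations are given as [roll, pitch, yaw] about the fixed x, y, z axes, in that order (R = Rz(yaw) Ry(pitch) Rx(roll)).
In Python, from rig import * gives the robot as it stands.
- The arm moves only by the shell command python3 -m creep 'ROWS' [FORCE]. ROWS is JSON, a list of rows, each an object of numbers: "x", "y", "z": the shift along the tool's x, y, z in mm; "rx", "ry", "rz": the turn, a rotation vector about the tool's x, y, z in rad; "hand": the finger opening in mm, from 0 to 85.4. A call has 1 to 20 rows; each row shifts and turns the commanded pose from where the row before left it, along the tool's axes as they then stand; what a row does not reach is not made up. A row lasts 1/8 s, in which the tool goes at most 62.5 mm and 10.7 degrees, less where a joint would pass 70% of its speed; a pose out of reach is approached as far as the arm can. A call with a gripper value outside its range is refused whole. The fingers move at their own pace and stop on an object; FORCE is the grip in N (left out, the last holds). Time passes only in rows, so rows that do not move let the fingers close. It gives the time, the measured TCP pose, the force, the opening and the grip force at its end, in the units of the state.
- sense(): the state, without advancing time (a new reading comes with each control period).
- grab_frame(name): name is "scene" or "top"; returns the picture (384x512x3 uint8, red, green, blue); there is no depth.
- get_calibration(name): a dict with "K" (3x3 intrinsics, pixels), "R" (3x3) and "t" (3): a world point X has camera coordinates R X + t. Camera axes: x right, y down, z forward; pixel columns grow to the right and rows downward; lengths in mm; the calibration is good to about 2 mm. A picture is of the moment at which its call begins. get_calibration takes no time and is no camera call.
- sign_off(): hands the job in; it is judged then, once.
The state is a dict: "clock": time; "qpos": joint angles; "qvel": joint speeds; "joint_efforts": joint torques, N m; "eef_pos": TCP position; "tcp_rot": TCP orientation; "contact_force": force on the tool from outside, world axes, zero at the start; "wrist_torque": the same for the moment, N m; "opening": opening from 0.0 (shut) to 1.0 (fully open); "grasp_force": force on a finger pad.
Only numpy, scipy, OpenCV 4.12 (cv2) and the standard library are available. Lean on these libraries where they do the work, as an engineer would, in place of code of your own. Each camera call takes 0.05 s, during which the arm holds its last target. There are 200 camera calls.

TASK

Change the pallet in the lamp test dock: pull its locking plunger up, slide the tested blue-handled pallet out along the table and park it squarely inside the yellow border of the green film, then slide the waiting red-handled pallet into the dock until it is fully home against the stop and push the plunger right down to lock it in. Slide both pallets flat on the table, never lifting them, so that the lamps stay in their nests, and do not move the other things lying about.

Things in the scene. Friction and masses are not known exactly. Their poses are not given: they have to be found in the camera images.
- dock: lamp test dock, fixed. Origin on the table under the middle of a fully home pallet, x axis pointing into the dock, away from its mouth. Rails 15.5 mm high (out to y = +-62, feet to +-79) line a 99 mm wide channel, floored by the table; from x = -50 on they reach 6 mm over a pallet's edges, 11.5 mm above the table, so pallets go in and out only by sliding along x
- dock_stop (a point): middle of the face of the dark steel stop at the far end of the channel, 65.5 mm past the dock's origin; a pallet against it is fully home. A sprung brass probe in it pushes back with under 1 N. Behind the stop is a grey housing to dock x = 132, 112 wide, 49 high. At the mouth, lead-ins 14 high flare from dock x = -48 to -80, out to y = +-73
- dock_bracket (a point): middle of the blue bracket that carries the plunger, at dock x = -71, y = -50: 20 (x) by 36 (y), top 27 mm (with bush 30) above the table; it reaches over the channel's edge to y = -32 with 17 mm free beneath, and a pallet with its lamps and grip bar passes under and beside it
- plunger (a joint): height of the locking plunger, m: 0 = fully down (locked), 0.020 = fully up. Stays where it is left (about 3 N of friction). Down, its 8 mm pin stands just outside the near edge of a fully home pallet; a pallet not home is under the pin and keeps it up. From 0.012 up the pin clears a sliding pallet
- plunger_knob (a point): grip point on the axis of the plunger's black knob with red cap (dock x = -71, y = -41): 18 diameter, 19 tall, its top 8.5 mm above this point; this point is 48 mm above the table when down
- park: parking place: dark green film with a yellow border stuck flat on the table, 162 (x) by 128 (y), no step to slide over; origin at its centre
- blue_grip (a point): middle of the blue grip bar of an aluminium pallet (the tested one, which starts in the dock); axes are the pallet's (x along its length, z up). Plate 130 (x) by 96 (y) by 10, 0.5 to 0.8 kg, same both ways round. The bar is round, 12 thick, along y, 52 over all with a post at each end (28 between), 55 mm above the table over the plate's middle: grip from above, jaws closing along x. The lamps are 27 high
- red_grip (a point): middle of the red grip bar of an aluminium pallet (the waiting one, out on the table); axes are the pallet's (x along its length, z up). Plate 130 (x) by 96 (y) by 10, 0.5 to 0.8 kg, same both ways round. The bar is round, 12 thick, along y, 52 over all with a post at each end (28 between), 55 mm above the table over the plate's middle: grip from above, jaws closing along x. The lamps are 27 high
- blue_lamp_far_mid (a point): centre of the yellow lamp clip (36 along x, 50 along y, 17 high) lying loose in the far nest of the blue-handled pallet
- blue_lamp_near_mid (a point): centre of the yellow lamp clip (36 along x, 50 along y, 17 high) lying loose in the near nest of the blue-handled pallet
- blue_nest_far (a point): centre of the place of a lamp in the far nest of the blue-handled pallet, +40 mm along the pallet's x axis from its middle; the nest is a rim 6 mm high with about 2 mm of play all round
- blue_nest_near (a point): centre of the place of a lamp in the near nest of the blue-handled pallet, -40 mm along the pallet's x axis from its middle; the nest is a rim 6 mm high with about 2 mm of play all round
- red_lamp_far_mid (a point): centre of the yellow lamp clip (36 along x, 50 along y, 17 high) lying loose in the far nest of the red-handled pallet
- red_lamp_near_mid (a point): centre of the yellow lamp clip (36 along x, 50 along y, 17 high) lying loose in the near nest of the red-handled pallet
- red_nest_far (a point): centre of the place of a lamp in the far nest of the red-handled pallet, +40 mm along the pallet's x axis from its middle; the nest is a rim 6 mm high with about 2 mm of play all round
- red_nest_near (a point): centre of the place of a lamp in the near nest of the red-handled pallet, -40 mm along the pallet's x axis from its middle; the nest is a rim 6 mm high with about 2 mm of play all round
- jar_mid (a point): leave alone: round jar with black lid, 60 diameter, 69 high; this is its centre
- spool_mid (a point): leave alone: spool of orange thread standing upright, 58 diameter, 60 high; this is its centre
- cutter_mid (a point): leave alone: yellow box cutter lying flat, 26 (its x) by 150 (its y), 20 high; this is its centre
- driver_mid (a point): leave alone: red-handled screwdriver lying flat, 26 (its x) by 210 (its y), 25 high; this is its centre
- tape_mid (a point): leave alone: wide roll of tan tape lying flat, 104 diameter, 46 high; this is its centre
- glue_mid (a point): leave alone: white glue bottle with red cap, upright, 44 diameter, 129 high; this is its centre
- block_mid (a point): leave alone: wooden block with three holes, 50 (its x) by 70 (its y), 45 high; this is its centre
- strap_mid (a point): leave alone: orange and blue arm strap standing as a closed loop, 66 (its x) by 147 (its y), 52 high; this is its centre

How it is judged:
By the outcome, as a careful person would: the job done as asked, in the order asked, and still so for the second after the job is handed in, with the robot touching nothing.
It also fails if it takes over 72 s, if anything falls off the work surface, if the arm or the gripper's body presses on something with over 40 N, if the wrist force passes 120 N, or if a joint passes its speed limit or range.

## Working session

There is one attempt and no reset: what is moved stays moved. The work goes in short steps, Python scripts to look and compute and a shell command to move; the robot and the scene stay as the last step left them, time stands still between calls to the robot, and variables do not carry over. Pictures are saved under pics/ and viewed, at most 10 in all, crops included, and the job is handed in when it is done.

```bash
ls; mkdir -p pics
python3 - <<'E'
from rig import *
import cv2
for n in("scene","top"):
    f=grab_frame(n); cv2.imwrite(f"pics/{n}0.png",cv2.resize(f[:,:,::-1],(800,600),interpolation=cv2.INTER_CUBIC))
    c=get_calibration(n); print(n,c)
print(sense()); 
try: print(grip_depth)
except Exception as e: print(e)
E
```

```text
pics
scene {'K': array([[476.69698159,   0.        , 264.55690146],
       [  0.        , 476.69698159, 187.50371547],
       [  0.        ,   0.        ,   1.        ]]), 'R': array([[ 0.65042302, -0.75927328,  0.0213068 ],
       [-0.34423698, -0.31965972, -0.88279021],
       [ 0.67708995,  0.56685249, -0.46928398]]), 't': array([-412.16464236,  218.61404134, 1368.47629678])}
top {'K': array([[421.69997072,   0.        , 247.29071398],
       [  0.        , 421.69997072, 189.90503342],
       [  0.        ,   0.        ,   1.        ]]), 'R': array([[ 0.013257  , -0.99963654,  0.0234743 ],
       [-0.9871111 , -0.01682817, -0.15914928],
       [ 0.15948647, -0.0210619 , -0.98697541]]), 't': array([ -91.52984218,  536.04811641, 1145.41582642])}
{'clock': 0.1, 'qpos': array([-1.12139926e+00,  3.53570677e-01,  1.63409949e+00, -2.77439330e-05,
        1.15521076e+00, -2.40002502e-03]), 'qvel': array([-0.00050644, -0.00218509, -0.00235923,  0.00231821, -0.00100583,
        0.00140633]), 'joint_efforts': array([ 9.56224867e-04, -6.06359625e+01, -3.42816567e+01,  5.87864929e-05,
        3.87545937e-03,  8.33078093e-05]), 'eef_pos': array([ 272.65917731, -561.88457093,  230.62488916]), 'tcp_rot': array([-3.14030432e+00,  2.22759540e-05,  4.51808325e-01]), 'contact_force': array([-0.03478942,  0.31430882, -0.13898105]), 'wrist_torque': array([-0.00159871, -0.08641638,  0.02826088]), 'grasp_force': 0.0, 'opening': 1.001056772037596}
18.700000000000003
```

View pics/top0.png

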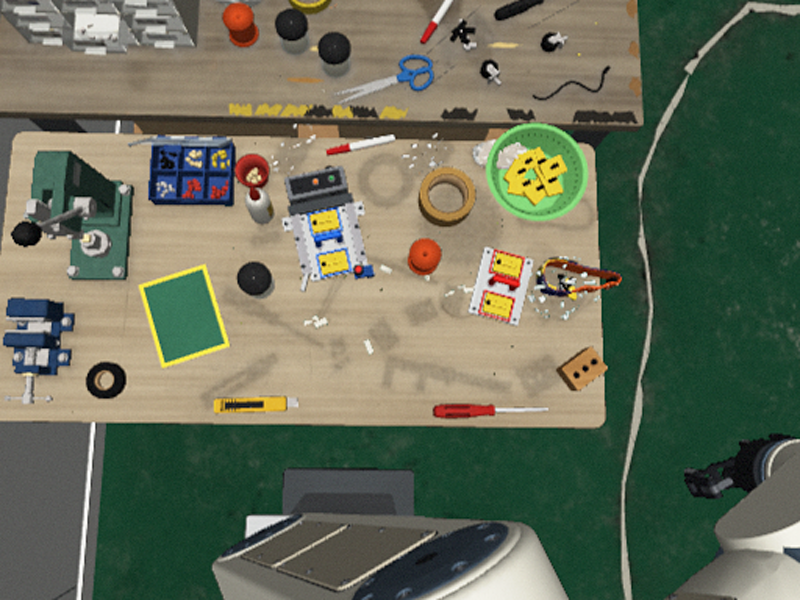

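View pics/scene0.png

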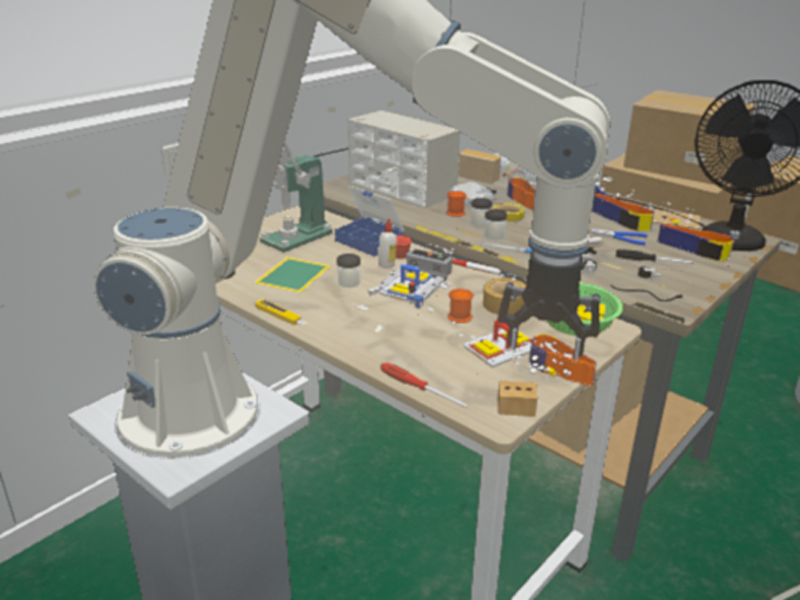

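```bash
cat > h.py <<'E'
from rig import *
import numpy as np, cv2
def crop(name,fn,c0,c1,r0,r1,s,f=None):
    f=grab_frame(name) if f is None else f
    im=cv2.resize(np.ascontiguousarray(f[r0:r1,c0:c1,::-1]),None,fx=s,fy=s,interpolation=cv2.INTER_CUBIC)
    for c in range(c0-c0%10+10,c1,10):
        cv2.line(im,((c-c0)*s,0),((c-c0)*s,6),(255,0,255),1); cv2.putText(im,str(c),((c-c0)*s-10,16),0,.35,(255,0,255),1)
    for r in range(r0-r0%10+10,r1,10):
        cv2.line(im,(0,(r-r0)*s),(6,(r-r0)*s),(255,0,255),1); cv2.putText(im,str(r),(8,(r-r0)*s+4),0,.35,(255,0,255),1)
    cv2.imwrite(fn,im)
def px2w(name,u,v,z):
    # u,v native pixels (pixel-centre convention), returns world xy at height z
    c=get_calibration(name); d=c["R"].T@np.linalg.solve(c["K"],[u,v,1.]); o=-c["R"].T@c["t"]
    return (o+d*(z-o[2])/d[2])[:2]
def w2px(name,X):
    c=get_calibration(name); p=c["K"]@(c["R"]@np.asarray(X,float)+c["t"]); return p[:2]/p[2]
E
python3 - <<'E'
from h import *
f=grab_frame("top")
crop("top","pics/c1.png",172,252,100,172+15,7,f)
a=f
crop("top","pics/c2a.png",85,150,165,240,6,f); crop("top","pics/c2b.png",295,350,150,215,7,f)
A=cv2.imread("pics/c2a.png");B=cv2.imread("pics/c2b.png")
H=max(A.shape[0],B.shape[0]);o=np.zeros((H,A.shape[1]+B.shape[1],3),np.uint8);o[:A.shape[0],:A.shape[1]]=A;o[:B.shape[0],A.shape[1]:]=B
cv2.imwrite("pics/c2.png",o);print(o.shape)
# colour blobs
h=cv2.cvtColor(f,cv2.COLOR_RGB2HSV)
E
```

```text
(455, 775, 3)
```

View pics/c1.png

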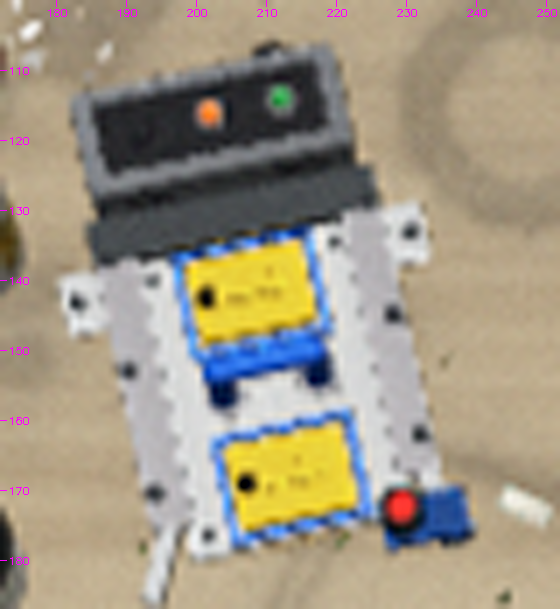

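View pics/c2.png

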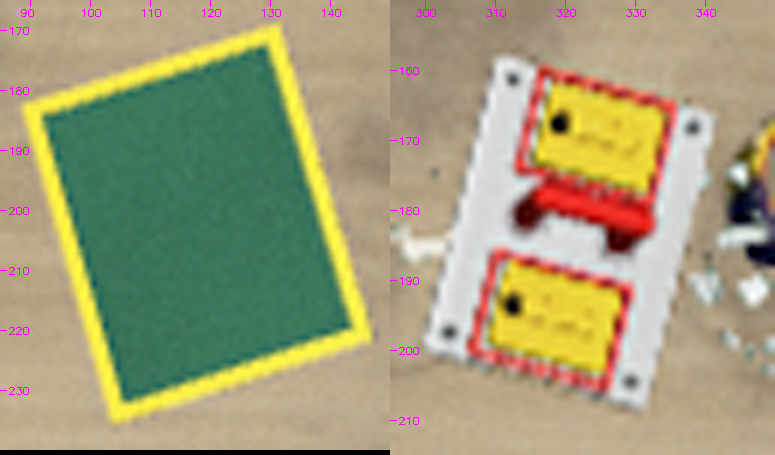

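```bash
cat >> h.py <<'E'
from scipy.optimize import least_squares
def fit(name,pts,x0):
    # pts: (local x,y,z, u_label,v_label); labels are 0.45 px too large
    P=np.array(pts,float)
    def r(p):
        c,s=np.cos(p[2]),np.sin(p[2])
        return np.concatenate([w2px(name,[p[0]+c*a-s*b,p[1]+s*a+c*b,z])-[u-.45,v-.45] for a,b,z,u,v in P])
    s=least_squares(r,x0,x_scale=[100,100,.1],loss="soft_l1"); return s.x,r(s.x).reshape(-1,2)
E
python3 - <<'E'
from h import *
np.set_printoptions(precision=2,suppress=True)
c=get_calibration("top");print(-c["R"].T@c["t"])
D=[(-71,-41,57,229.4,172.2),(132,56,49,183,114.5),(132,-56,49,219,107),(0,0,55,209.8,151),(-40,0,16,213.6,168.1),(-65,48,10,199.8,179)]
print(*fit("top",D,[650,100,.2]))
R=[(65,48,10,310.7,157.9),(65,-48,10,341.1,166.1),(-65,-48,10,330.7,208.6),(-65,48,10,299.9,199.3),(40,0,16,324.6,169.4),(-40,0,16,318.4,195.5),(0,0,55,324.5,179.6)]
print(*fit("top",R,[600,-200,-.2]))
K=[(81,64,0,88.7,182.3),(81,-64,0,131.3,169),(-81,-64,0,147.2,221.7),(-81,64,0,103.8,235.7)]
print(*fit("top",K,[550,400,.2]))
for n,u,v,z in [("jar lid",254/1.5625,278/1.5625,69),("spool",425/1.5625,256/1.5625,60),("tape",447/1.5625,195/1.5625,46),("strapL",537/1.5625,275/1.5625,52),("strapbot",537/1.5625,290/1.5625,0),("glue top",253/1.5625,190/1.5625,129)]: print(n,px2w("top",u,v,z))
E
```

```text
[ 347.67  -58.35 1217.96]
[644.51  25.04   0.24] [[ 0.21  0.28]
 [-1.48 -1.61]
 [ 0.52 -2.08]
 [ 0.23  0.72]
 [ 0.19  0.03]
 [-0.26  1.32]]
[ 569.11 -297.78   -0.26] [[-0.2  -0.41]
 [ 0.89  0.08]
 [ 0.86 -0.18]
 [-0.35  0.22]
 [ 0.02  0.  ]
 [-0.39 -0.05]
 [-0.46  0.3 ]]
[504.25 291.21   0.34] [[ 0.11  0.24]
 [ 0.11  0.08]
 [-0.16 -0.22]
 [-0.06 -0.09]]
jar lid [562.85 151.46]
spool [ 610.27 -151.62]
tape [ 729.81 -193.11]
strapL [ 580.62 -355.7 ]
strapbot [ 562.18 -368.29]
glue top [704.69 149.12]
```

Run:
```python
from h import *
np.set_printoptions(precision=2,suppress=True)
# (localx or nan, localy or nan, z, u, v)
n=np.nan
D=[(-71,-41,57,229.4,172.2),(n,62,15.5,187,138.3),(n,62,15.5,193.4,174.3),(n,-62,15.5,227,130),(n,-62,15.5,234.9,168.6),
(-61,-68,27,238.1,169.6),(0,0,55,209.8,151),(-40,0,16,213.6,168.1),(40,0,16,207.9,142.2),(n,56,49,183.,115),(n,-56,49,219,107.5),(n,48,10,199.9,178.3)]
W=[px2w("top",u-.45,v-.45,z) for a,b,z,u,v in D]
def res(p,full=False):
    c,s=np.cos(p[2]),np.sin(p[2]); o=[]
    for (a,b,*_),w in zip(D,W):
        d=w-p[:2]; l=np.array([c*d[0]+s*d[1],-s*d[0]+c*d[1]])-[a,b]; o.append(l)
    o=np.array(o); return o if full else np.nan_to_num(o.ravel())
s=least_squares(res,[644,25,.24],x_scale=[10,10,.05],loss="soft_l1",f_scale=2)
print(s.x);print(res(s.x,True))
```

```text
[645.08  25.01   0.23]
[[ 0.68  0.  ]
 [  nan -3.55]
 [  nan -0.79]
 [  nan  0.38]
 [  nan  2.14]
 [-0.97  0.19]
 [ 1.65  0.36]
 [-0.33  0.35]
 [-0.76  0.9 ]
 [  nan -1.72]
 [  nan  4.31]
 [  nan -2.55]]
```

```bash
python3 -m creep '[{"rz":-0.17},{"rz":-0.17},{"rz":-0.17},{"rz":-0.17},{"rz":-0.17},{"rz":-0.17},{"rz":-0.17},{"rz":-0.165},{"x":37,"y":35.6,"z":8},{"x":37,"y":35.6,"z":8},{"x":37,"y":35.6,"z":8},{"x":37,"y":35.6,"z":8},{"x":37,"y":35.6,"z":8},{"x":37,"y":35.6,"z":8},{"x":37,"y":35.6,"z":8},{"x":37,"y":35.6,"z":8},{"x":37,"y":35.6,"z":8},{"x":37,"y":35.6,"z":8},{"x":37,"y":35.6,"z":8},{"x":37,"y":35.6,"z":8}]' 40
python3 - <<'E'
from h import *
for n,u,v,z in [("cutterL",214,413,0),("cutterTop L",214,396,20),("cutterTR",298,396,20),("cutBR",298,413,0),("driverL",433,404,20),("driverR",548,405,10),("red cap",0,0,0)]: print(n,px2w("top",u/1.5625,v/1.5625,z))
print(px2w("top",228.95,171.75,57))
s=sense();print(s["eef_pos"],s["tcp_rot"],s["qpos"],s["clock"])
crop("scene","pics/s1.png",230,330,130,230,6)
E
```

```text
cutterL [326.00112402 224.91615   ]
cutterTop L [356.26749912 221.90081022]
cutterTR [358.28931741  72.18593689]
cutBR [327.95903031  73.31071648]
driverL [ 347.33928646 -170.3154164 ]
driverR [ 348.31327428 -380.92115301]
red cap [1129.30998611  692.44722754]
[585.99269382 -30.97145827]
[ 272.73207569 -561.96599773  230.71980178] [-3.14052062e+00 -1.39617274e-05  4.51803924e-01] [-1.12137096e+00  3.53531732e-01  1.63393452e+00  1.24736157e-05
  1.15519846e+00 -2.38360589e-03] 0.15schema error: expected keys x, y, z, rx, ry, rz, hand
```

View pics/s1.png

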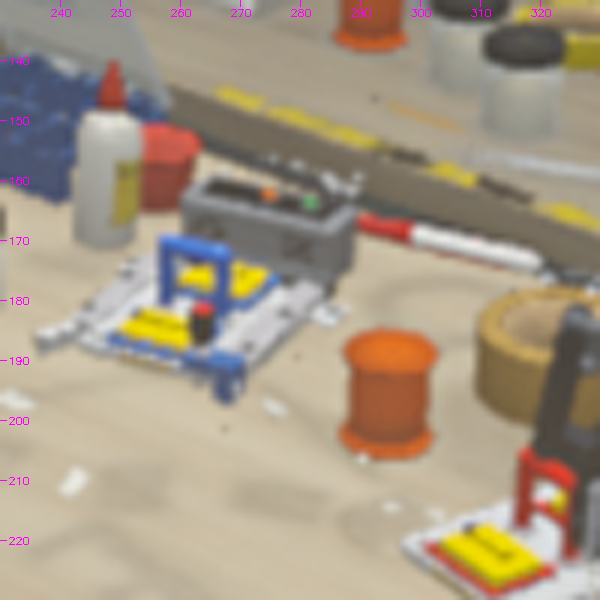

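```bash
python3 -m creep '[{"x":0,"y":0,"z":0,"rx":0,"ry":0,"rz":-0.17,"hand":85},{"x":0,"y":0,"z":0,"rx":0,"ry":0,"rz":-0.17,"hand":85},{"x":0,"y":0,"z":0,"rx":0,"ry":0,"rz":-0.17,"hand":85},{"x":0,"y":0,"z":0,"rx":0,"ry":0,"rz":-0.17,"hand":85},{"x":0,"y":0,"z":0,"rx":0,"ry":0,"rz":-0.17,"hand":85},{"x":0,"y":0,"z":0,"rx":0,"ry":0,"rz":-0.17,"hand":85},{"x":0,"y":0,"z":0,"rx":0,"ry":0,"rz":-0.17,"hand":85},{"x":0,"y":0,"z":0,"rx":0,"ry":0,"rz":-0.165,"hand":85},{"x":37,"y":35.6,"z":8,"rx":0,"ry":0,"rz":0,"hand":85},{"x":37,"y":35.6,"z":8,"rx":0,"ry":0,"rz":0,"hand":85},{"x":37,"y":35.6,"z":8,"rx":0,"ry":0,"rz":0,"hand":85},{"x":37,"y":35.6,"z":8,"rx":0,"ry":0,"rz":0,"hand":85},{"x":37,"y":35.6,"z":8,"rx":0,"ry":0,"rz":0,"hand":85},{"x":37,"y":35.6,"z":8,"rx":0,"ry":0,"rz":0,"hand":85},{"x":37,"y":35.6,"z":8,"rx":0,"ry":0,"rz":0,"hand":85},{"x":37,"y":35.6,"z":8,"rx":0,"ry":0,"rz":0,"hand":60},{"x":37,"y":35.6,"z":8,"rx":0,"ry":0,"rz":0,"hand":60},{"x":37,"y":35.6,"z":8,"rx":0,"ry":0,"rz":0,"hand":60},{"x":37,"y":35.6,"z":8,"rx":0,"ry":0,"rz":0,"hand":60},{"x":37,"y":35.6,"z":8,"rx":0,"ry":0,"rz":0,"hand":60}]' 40
python3 -c "
from rig import *
print(sense()['qpos'])"
```

```text
clock: 2.7
eef_pos: [585.1, -29.1, 135.0]
tcp_rot: [3.142, 0.0, 1.807]
contact_force: [0.7, 0.1, -0.7]
opening: 0.699
grasp_force: 0.0
[-5.22473599e-02  4.00890491e-01  1.80234539e+00 -7.95803252e-05
  9.38259072e-01 -2.88301658e-01]
```

```bash
python3 -m creep '[{"x":-1,"y":0,"z":30,"rx":0,"ry":0,"rz":0,"hand":50},{"x":-1,"y":0,"z":30,"rx":0,"ry":0,"rz":0,"hand":50},{"x":0,"y":0,"z":25,"rx":0,"ry":0,"rz":0,"hand":50},{"x":0,"y":0,"z":16,"rx":0,"ry":0,"rz":0,"hand":50},{"x":0,"y":0,"z":0,"rx":0,"ry":0,"rz":0,"hand":50}]' 40
python3 - <<'E'
from h import *
crop("scene","pics/s2.png",210,310,130,215,6)
E
```

```text
clock: 3.32
eef_pos: [584.1, -32.7, 33.3]
tcp_rot: [-3.14, -0.001, 1.807]
contact_force: [0.7, -0.3, 0.9]
opening: 0.583
grasp_force: 0.0
```

View pics/s2.png

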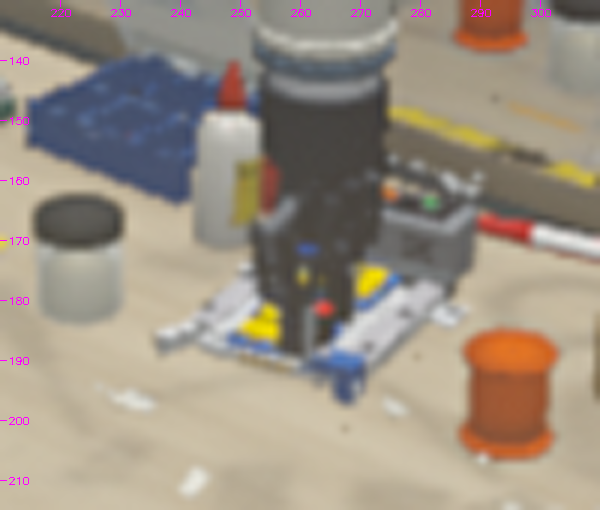

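The picture shows the red cap at about (263.5, 181) between the fingers, so I'll close and pull up.

```bash
python3 -m creep '[{"x":1,"y":2,"z":0,"rx":0,"ry":0,"rz":0,"hand":5},{"x":0,"y":0,"z":0,"rx":0,"ry":0,"rz":0,"hand":5},{"x":0,"y":0,"z":0,"rx":0,"ry":0,"rz":0,"hand":5},{"x":0,"y":0,"z":0,"rx":0,"ry":0,"rz":0,"hand":5},{"x":0,"y":0,"z":0,"rx":0,"ry":0,"rz":0,"hand":5}]' 40; python3 -m creep '[{"x":0,"y":0,"z":-6,"rx":0,"ry":0,"rz":0,"hand":5},{"x":0,"y":0,"z":-6,"rx":0,"ry":0,"rz":0,"hand":5},{"x":0,"y":0,"z":-6,"rx":0,"ry":0,"rz":0,"hand":5},{"x":0,"y":0,"z":-2,"rx":0,"ry":0,"rz":0,"hand":5},{"x":0,"y":0,"z":0,"rx":0,"ry":0,"rz":0,"hand":5}]' 40
```

```text
clock: 4.0
eef_pos: [587.8, -31.2, 35.5]
tcp_rot: [3.139, 0.001, 1.807]
contact_force: [1.1, 1.0, 5.6]
opening: 0.187
grasp_force: 39.1
clock: 4.62
eef_pos: [587.6, -31.2, 55.1]
tcp_rot: [3.139, 0.0, 1.807]
contact_force: [4.3, 1.8, 1.5]
opening: 0.191
grasp_force: 39.7
```

```bash
python3 -m creep '[{"x":0,"y":0,"z":0,"rx":0,"ry":0,"rz":0,"hand":50},{"x":0,"y":0,"z":0,"rx":0,"ry":0,"rz":0,"hand":50},{"x":0,"y":0,"z":-25,"rx":0,"ry":0,"rz":0,"hand":60},{"x":0,"y":0,"z":-25,"rx":0,"ry":0,"rz":0,"hand":60},{"x":14,"y":24,"z":0,"rx":0,"ry":0,"rz":0,"hand":60},{"x":14,"y":24,"z":0,"rx":0,"ry":0,"rz":0,"hand":60},{"x":13,"y":23,"z":0,"rx":0,"ry":0,"rz":0,"hand":60},{"x":0,"y":0,"z":0,"rx":0,"ry":0,"rz":0,"hand":60}]' 40
python3 - <<'E'
from h import *
crop("scene","pics/s3.png",230,330,130,215,6)
E
```

```text
clock: 5.62
eef_pos: [646.3, 26.2, 103.8]
tcp_rot: [-3.141, -0.0, 1.808]
contact_force: [-0.7, -0.9, 0.8]
opening: 0.704
grasp_force: 0.0
```

View pics/s3.png

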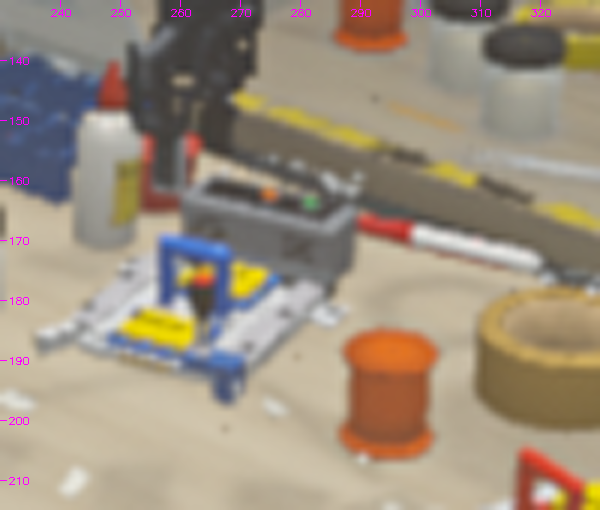

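Run:
```python
from h import *
print(w2px("scene",[646.4,25.4,60])+.45, w2px("scene",[569.1,-297.8,60])+.45)
c,s=np.cos(.235),np.sin(.235)
for k in(26,-26): print(w2px("scene",[646.4-s*k,25.4+c*k,58])+.45)
```

```text
[262.41692934 170.66987592] [321.76961631 207.83678599]
[256.30663179 169.65808547]
[268.57730848 172.65550645]
```

```bash
python3 -m creep '[{"x":-0.8,"y":0,"z":25,"rx":0,"ry":0,"rz":0,"hand":60},{"x":0,"y":0,"z":25,"rx":0,"ry":0,"rz":0,"hand":60},{"x":0,"y":0,"z":17.5,"rx":0,"ry":0,"rz":0,"hand":60},{"x":0,"y":0,"z":0,"rx":0,"ry":0,"rz":0,"hand":0},{"x":0,"y":0,"z":0,"rx":0,"ry":0,"rz":0,"hand":0},{"x":0,"y":0,"z":0,"rx":0,"ry":0,"rz":0,"hand":0},{"x":0,"y":0,"z":0,"rx":0,"ry":0,"rz":0,"hand":0},{"x":0,"y":0,"z":0,"rx":0,"ry":0,"rz":0,"hand":0}]' 50
python3 -m creep '[{"x":0,"y":-5,"z":0,"rx":0,"ry":0,"rz":0,"hand":0},{"x":0,"y":-8,"z":0,"rx":0,"ry":0,"rz":0,"hand":0},{"x":0,"y":-8,"z":0,"rx":0,"ry":0,"rz":0,"hand":0},{"x":0,"y":0,"z":0,"rx":0,"ry":0,"rz":0,"hand":0}]' 50
```

```text
clock: 6.68
eef_pos: [647.0, 24.4, 37.9]
tcp_rot: [3.14, 0.0, 1.807]
contact_force: [-1.7, -0.6, 7.1]
opening: 0.121
grasp_force: 49.1
clock: 7.18
eef_pos: [626.6, 19.5, 37.9]
tcp_rot: [3.139, 0.0, 1.807]
contact_force: [0.9, 0.7, 6.6]
opening: 0.111
grasp_force: 49.8
```

```bash
python3 -m creep '[{"x":0,"y":-10,"z":-0.6,"rx":0,"ry":0,"rz":0,"hand":0},{"x":0,"y":-12,"z":0,"rx":0,"ry":0,"rz":0,"hand":0},{"x":0,"y":-12,"z":0,"rx":0,"ry":0,"rz":0,"hand":0},{"x":0,"y":-12,"z":0,"rx":0,"ry":0,"rz":0,"hand":0},{"x":0,"y":-12,"z":0,"rx":0,"ry":0,"rz":0,"hand":0},{"x":0,"y":-12,"z":0,"rx":0,"ry":0,"rz":0,"hand":0}]' 50
python3 -m creep '[{"x":0,"y":-12,"z":0,"rx":0,"ry":0,"rz":0,"hand":0},{"x":0,"y":-12,"z":0,"rx":0,"ry":0,"rz":0,"hand":0},{"x":0,"y":-12,"z":0,"rx":0,"ry":0,"rz":0,"hand":0},{"x":0,"y":-12,"z":0,"rx":0,"ry":0,"rz":0,"hand":0},{"x":0,"y":-12,"z":0,"rx":0,"ry":0,"rz":0,"hand":0},{"x":0,"y":-12,"z":0,"rx":0,"ry":0,"rz":0,"hand":0},{"x":0,"y":-12,"z":0,"rx":0,"ry":0,"rz":0,"hand":0},{"x":0,"y":-12,"z":0,"rx":0,"ry":0,"rz":0,"hand":0},{"x":0,"y":-12,"z":0,"rx":0,"ry":0,"rz":0,"hand":0},{"x":0,"y":0,"z":0,"rx":0,"ry":0,"rz":0.08,"hand":0},{"x":0,"y":0,"z":0,"rx":0,"ry":0,"rz":0.08,"hand":0},{"x":0,"y":0,"z":0,"rx":0,"ry":0,"rz":0.077,"hand":0},{"x":0,"y":0,"z":0,"rx":0,"ry":0,"rz":0,"hand":0}]' 50
```

```text
clock: 7.92
eef_pos: [557.8, 3.1, 37.9]
tcp_rot: [3.139, 0.0, 1.807]
contact_force: [5.4, 1.4, 3.6]
opening: 0.118
grasp_force: 49.6
clock: 9.55
eef_pos: [451.7, -22.2, 37.8]
tcp_rot: [-3.141, 0.0, 1.569]
contact_force: [-0.5, 0.8, 11.3]
opening: 0.119
grasp_force: 50.8
```

```bash
python3 -m creep '[{"x":8,"y":0,"z":-0.5,"rx":0,"ry":0,"rz":0,"hand":0},{"x":16,"y":0,"z":0,"rx":0,"ry":0,"rz":0,"hand":0},{"x":18,"y":0,"z":0,"rx":0,"ry":0,"rz":0,"hand":0},{"x":18,"y":0,"z":0,"rx":0,"ry":0,"rz":0,"hand":0},{"x":18,"y":0,"z":0,"rx":0,"ry":0,"rz":0,"hand":0},{"x":18,"y":0,"z":0,"rx":0,"ry":0,"rz":0,"hand":0},{"x":18,"y":0,"z":0,"rx":0,"ry":0,"rz":0,"hand":0},{"x":18,"y":0,"z":0,"rx":0,"ry":0,"rz":0,"hand":0},{"x":18,"y":0,"z":0,"rx":0,"ry":0,"rz":0,"hand":0},{"x":18,"y":0,"z":0,"rx":0,"ry":0,"rz":0,"hand":0},{"x":18,"y":0,"z":0,"rx":0,"ry":0,"rz":0,"hand":0},{"x":18,"y":0,"z":0,"rx":0,"ry":0,"rz":0,"hand":0},{"x":18,"y":0,"z":0,"rx":0,"ry":0,"rz":0,"hand":0},{"x":18,"y":0,"z":0,"rx":0,"ry":0,"rz":0,"hand":0},{"x":18,"y":0,"z":0,"rx":0,"ry":0,"rz":0,"hand":0},{"x":18,"y":0,"z":0,"rx":0,"ry":0,"rz":0,"hand":0},{"x":18,"y":0,"z":0,"rx":0,"ry":0,"rz":0,"hand":0},{"x":14,"y":0,"z":0,"rx":0,"ry":0,"rz":0,"hand":0},{"x":5,"y":0,"z":0,"rx":0,"ry":0,"rz":0,"hand":0},{"x":0,"y":0,"z":0,"rx":0,"ry":0,"rz":0,"hand":0}]' 50
python3 -m creep '[{"x":0,"y":8,"z":0,"rx":0,"ry":0,"rz":0,"hand":0},{"x":0,"y":15,"z":0,"rx":0,"ry":0,"rz":0,"hand":0},{"x":0,"y":15,"z":0,"rx":0,"ry":0,"rz":0,"hand":0},{"x":0,"y":10,"z":0,"rx":0,"ry":0,"rz":0,"hand":0},{"x":0,"y":4,"z":0,"rx":0,"ry":0,"rz":0,"hand":0},{"x":0,"y":0,"z":0,"rx":0,"ry":0,"rz":-0.1,"hand":0},{"x":0,"y":0,"z":0,"rx":0,"ry":0,"rz":-0.12,"hand":0},{"x":0,"y":0,"z":0,"rx":0,"ry":0,"rz":-0.12,"hand":0},{"x":0,"y":0,"z":0,"rx":0,"ry":0,"rz":0,"hand":0}]' 50
python3 - <<'E'
from h import *
f=grab_frame("top"); print(f[0,0])
crop("top","pics/t2.png",80,210,100,240,4,f)
E
```

```text
clock: 12.05
eef_pos: [451.5, 290.2, 37.9]
tcp_rot: [-3.139, 0.002, 1.57]
contact_force: [-2.4, -2.1, 8.3]
opening: 0.124
grasp_force: 50.1
clock: 13.18
eef_pos: [503.8, 290.5, 37.9]
tcp_rot: [-3.14, 0.0, 1.911]
contact_force: [-0.4, 0.3, 5.8]
opening: 0.12
grasp_force: 49.8
[86 88 83]
```

View pics/t2.png

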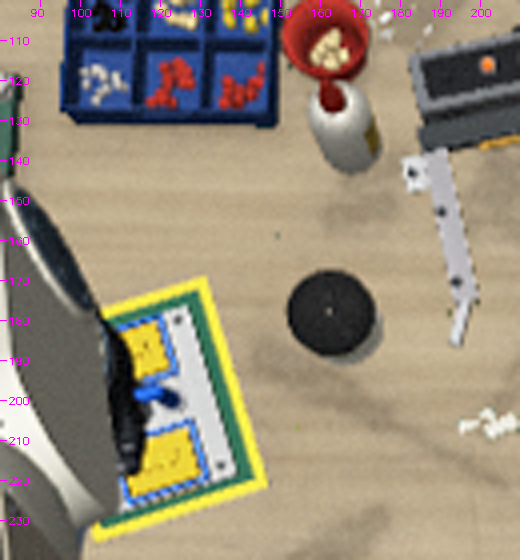

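The blue pallet sits squarely in the film (plate corner ~(139,220), even green margin), and its lamps are in their nests. I'm releasing it and heading for red.

```bash
python3 -m creep '[{"x":0,"y":0,"z":0,"rx":0,"ry":0,"rz":0,"hand":50},{"x":0,"y":0,"z":0,"rx":0,"ry":0,"rz":0,"hand":50},{"x":0,"y":0,"z":0,"rx":0,"ry":0,"rz":0,"hand":50},{"x":0,"y":0,"z":-25,"rx":0,"ry":0,"rz":0,"hand":60},{"x":0,"y":0,"z":-30,"rx":0,"ry":0,"rz":0,"hand":60},{"x":0,"y":0,"z":-35,"rx":0,"ry":0,"rz":0.15,"hand":60},{"x":0,"y":0,"z":0,"rx":0,"ry":0,"rz":0.15,"hand":60},{"x":0,"y":0,"z":0,"rx":0,"ry":0,"rz":0.15,"hand":60},{"x":0,"y":0,"z":0,"rx":0,"ry":0,"rz":0.15,"hand":60}]' 50
python3 -m creep '[{"x":-39.4,"y":15.3,"z":0,"rx":0,"ry":0,"rz":0,"hand":60},{"x":-39.4,"y":15.3,"z":0,"rx":0,"ry":0,"rz":0,"hand":60},{"x":-39.4,"y":15.3,"z":0,"rx":0,"ry":0,"rz":0,"hand":60},{"x":-39.4,"y":15.3,"z":0,"rx":0,"ry":0,"rz":0,"hand":60},{"x":-39.4,"y":15.3,"z":0,"rx":0,"ry":0,"rz":0,"hand":60},{"x":-39.4,"y":15.3,"z":0,"rx":0,"ry":0,"rz":0,"hand":60},{"x":-39.4,"y":15.3,"z":0,"rx":0,"ry":0,"rz":0,"hand":60},{"x":-39.4,"y":15.3,"z":0,"rx":0,"ry":0,"rz":0,"hand":60},{"x":-39.4,"y":15.3,"z":0,"rx":0,"ry":0,"rz":0,"hand":60},{"x":-39.4,"y":15.3,"z":0,"rx":0,"ry":0,"rz":0,"hand":60},{"x":-39.4,"y":15.3,"z":0,"rx":0,"ry":0,"rz":0,"hand":60},{"x":-39.4,"y":15.3,"z":0,"rx":0,"ry":0,"rz":0,"hand":60},{"x":-39.4,"y":15.3,"z":0,"rx":0,"ry":0,"rz":0,"hand":60},{"x":-39.4,"y":15.3,"z":0,"rx":0,"ry":0,"rz":0,"hand":60},{"x":0,"y":0,"z":0,"rx":0,"ry":0,"rz":0,"hand":60}]' 50
python3 - <<'E'
from h import *
f=grab_frame("top"); g=grab_frame("scene")
crop("top","pics/a.png",85,150,165,240,6,f); crop("scene","pics/b.png",285,345,165,235,6,g)
A=cv2.imread("pics/a.png");B=cv2.imread("pics/b.png")[:450]
o=np.zeros((450,750,3),np.uint8);o[:,:390]=A;o[:B.shape[0],390:]=B
cv2.imwrite("pics/t3.png",o)
E
```

```text
clock: 14.35
eef_pos: [504.8, 290.8, 127.9]
tcp_rot: [-3.141, 0.0, 1.305]
contact_force: [0.2, 0.1, 0.2]
opening: 0.697
grasp_force: 0.0
clock: 16.23
eef_pos: [569.6, -299.9, 127.6]
tcp_rot: [3.141, 0.001, 1.307]
contact_force: [-0.1, 0.5, -0.6]
opening: 0.703
grasp_force: 0.0
```

View pics/t3.png

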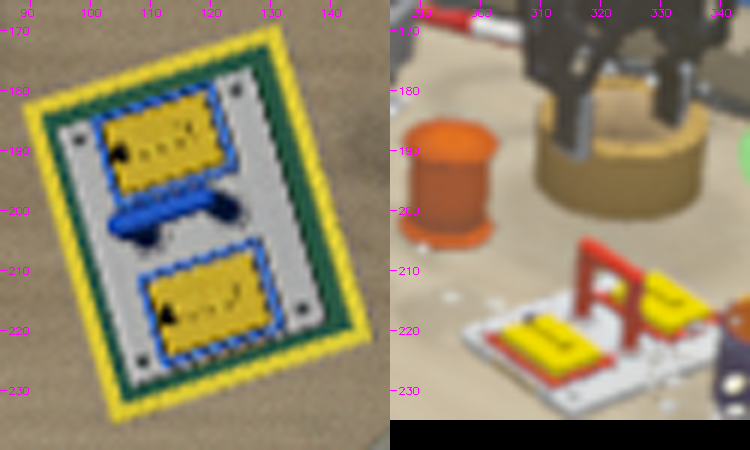

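```bash
python3 -m creep '[{"x":1.9,"y":-1,"z":30,"rx":0,"ry":0,"rz":0.0,"hand":60},{"x":0,"y":0,"z":30,"rx":0,"ry":0,"rz":0,"hand":60},{"x":0,"y":0,"z":22,"rx":0,"ry":0,"rz":0,"hand":60},{"x":0,"y":0,"z":9,"rx":0,"ry":0,"rz":0,"hand":60},{"x":0,"y":0,"z":0,"rx":0,"ry":0,"rz":0,"hand":0},{"x":0,"y":0,"z":0,"rx":0,"ry":0,"rz":0,"hand":0},{"x":0,"y":0,"z":0,"rx":0,"ry":0,"rz":0,"hand":0},{"x":0,"y":0,"z":0,"rx":0,"ry":0,"rz":0,"hand":0},{"x":0,"y":0,"z":0,"rx":0,"ry":0,"rz":0,"hand":0},{"x":0,"y":0,"z":0,"rx":0,"ry":0,"rz":0,"hand":0}]' 50
```

```text
clock: 17.58
eef_pos: [570.0, -295.5, 38.1]
tcp_rot: [3.14, 0.0, 1.31]
contact_force: [1.1, 0.9, 7.0]
opening: 0.119
grasp_force: 48.9
```

```bash
python3 -m creep '[{"x":6,"y":0,"z":-0.5,"rx":0,"ry":0,"rz":0,"hand":0},{"x":12,"y":0,"z":0,"rx":0,"ry":0,"rz":0,"hand":0},{"x":12,"y":-6,"z":0,"rx":0,"ry":0,"rz":0,"hand":0},{"x":0,"y":-14,"z":0,"rx":0,"ry":0,"rz":0,"hand":0},{"x":0,"y":-16,"z":0,"rx":0,"ry":0,"rz":0,"hand":0},{"x":0,"y":-16,"z":0,"rx":0,"ry":0,"rz":0,"hand":0},{"x":0,"y":-16,"z":0,"rx":0,"ry":0,"rz":0,"hand":0},{"x":0,"y":-16,"z":0,"rx":0,"ry":0,"rz":0,"hand":0},{"x":0,"y":-16,"z":0,"rx":0,"ry":0,"rz":0,"hand":0},{"x":0,"y":-10,"z":0,"rx":0,"ry":0,"rz":0,"hand":0},{"x":0,"y":0,"z":0,"rx":0,"ry":0,"rz":-0.1,"hand":0},{"x":0,"y":0,"z":0,"rx":0,"ry":0,"rz":-0.1,"hand":0},{"x":0,"y":0,"z":0,"rx":0,"ry":0,"rz":-0.1,"hand":0},{"x":0,"y":0,"z":0,"rx":0,"ry":0,"rz":-0.1,"hand":0},{"x":0,"y":0,"z":0,"rx":0,"ry":0,"rz":-0.097,"hand":0},{"x":0,"y":0,"z":0,"rx":0,"ry":0,"rz":0,"hand":0}]' 50
```

```text
clock: 19.58
eef_pos: [470.5, -237.7, 38.1]
tcp_rot: [3.141, -0.0, 1.807]
contact_force: [-0.2, 0.0, 11.0]
opening: 0.116
grasp_force: 50.5
```

```bash
python3 -m creep '[{"x":7,"y":1.5,"z":-0.4,"rx":0,"ry":0,"rz":0,"hand":0},{"x":16,"y":3,"z":0,"rx":0,"ry":0,"rz":0,"hand":0},{"x":16,"y":3,"z":0,"rx":0,"ry":0,"rz":0,"hand":0},{"x":16,"y":3,"z":0,"rx":0,"ry":0,"rz":0,"hand":0},{"x":16,"y":3,"z":0,"rx":0,"ry":0,"rz":0,"hand":0},{"x":16,"y":3,"z":0,"rx":0,"ry":0,"rz":0,"hand":0},{"x":16,"y":3,"z":0,"rx":0,"ry":0,"rz":0,"hand":0},{"x":16,"y":3,"z":0,"rx":0,"ry":0,"rz":0,"hand":0},{"x":16,"y":3,"z":0,"rx":0,"ry":0,"rz":0,"hand":0},{"x":16,"y":3,"z":0,"rx":0,"ry":0,"rz":0,"hand":0},{"x":16,"y":3,"z":0,"rx":0,"ry":0,"rz":0,"hand":0},{"x":16,"y":3,"z":0,"rx":0,"ry":0,"rz":0,"hand":0},{"x":16,"y":3,"z":0,"rx":0,"ry":0,"rz":0,"hand":0},{"x":15,"y":3,"z":0,"rx":0,"ry":0,"rz":0,"hand":0},{"x":0,"y":0,"z":0,"rx":0,"ry":0,"rz":0,"hand":0},{"x":0,"y":0,"z":0,"rx":0,"ry":0,"rz":0,"hand":0}]' 50
python3 - <<'E'
from h import *
s=sense();e=s["eef_pos"];th=s["tcp_rot"][2]-np.pi/2;d=np.array([646.7,24.6])-e[:2]
print(e,th,d@[np.cos(th),np.sin(th)],d@[-np.sin(th),np.cos(th)])
f=grab_frame("top"); crop("top","pics/t4.png",170,270,100,230,4,f)
E
```

```text
clock: 21.58
eef_pos: [459.5, -19.0, 38.1]
tcp_rot: [-3.142, -0.001, 1.806]
contact_force: [0.6, 6.8, 8.2]
opening: 0.121
grasp_force: 50.2
[459.51958196 -18.96110522  38.08335341] 0.2356310354082134 192.17773072333773 -1.3411190283481957
```

View pics/t4.png

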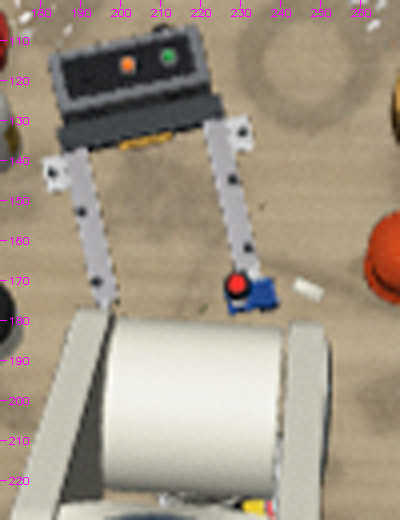

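```bash
python3 -m creep '[{"x":0.8,"y":8,"z":0,"rx":0,"ry":0,"rz":0,"hand":0},{"x":0.7,"y":14,"z":0,"rx":0,"ry":0,"rz":0,"hand":0},{"x":0,"y":14,"z":0,"rx":0,"ry":0,"rz":0,"hand":0},{"x":0,"y":8,"z":0,"rx":0,"ry":0,"rz":0,"hand":0},{"x":0,"y":8,"z":0,"rx":0,"ry":0,"rz":0,"hand":0},{"x":0,"y":8,"z":0,"rx":0,"ry":0,"rz":0,"hand":0}]' 50
python3 -m creep '[{"x":0,"y":6,"z":0,"rx":0,"ry":0,"rz":0,"hand":0},{"x":0,"y":6,"z":0,"rx":0,"ry":0,"rz":0,"hand":0},{"x":0,"y":6,"z":0,"rx":0,"ry":0,"rz":0,"hand":0},{"x":0,"y":6,"z":0,"rx":0,"ry":0,"rz":0,"hand":0}]' 50
```

```text
clock: 22.38
eef_pos: [511.7, -4.9, 37.9]
tcp_rot: [-3.13, -0.002, 1.807]
contact_force: [-20.4, -4.9, 32.4]
opening: 0.121
grasp_force: 52.6
clock: 22.88
eef_pos: [535.6, 0.7, 38.0]
tcp_rot: [-3.131, -0.002, 1.807]
contact_force: [-17.8, -4.5, 29.0]
opening: 0.121
grasp_force: 52.3
```

```bash
python3 -m creep '[{"x":0,"y":0,"z":-0.5,"rx":0,"ry":0,"rz":0,"hand":0},{"x":0,"y":0,"z":-0.5,"rx":0,"ry":0,"rz":0,"hand":0}]' 50
python3 - <<'E'
from h import *
s=sense();e=s["eef_pos"];th=s["tcp_rot"][2]-np.pi/2;d=np.array([646.7,24.6])-e[:2]
print(th,d@[np.cos(th),np.sin(th)],d@[-np.sin(th),np.cos(th)],s["contact_force"],s["wrist_torque"],s["tcp_rot"])
E
```

```text
clock: 23.12
eef_pos: [537.5, 1.0, 38.1]
tcp_rot: [-3.135, -0.002, 1.807]
contact_force: [-4.8, -1.1, 1.5]
opening: 0.123
grasp_force: 49.4
0.2359752002785589 111.6471209418106 -2.5649584706503745 [-4.81081616 -1.07529445  1.46700292] [-0.17288687  0.72699966 -0.0104864 ] [-3.13521686e+00 -1.53952607e-03  1.80677153e+00]
```

```bash
python3 -m creep '[{"x":0,"y":5,"z":0,"rx":0,"ry":0,"rz":0,"hand":0},{"x":0,"y":5,"z":0,"rx":0,"ry":0,"rz":0,"hand":0},{"x":0,"y":5,"z":0,"rx":0,"ry":0,"rz":0,"hand":0},{"x":0,"y":5,"z":0,"rx":0,"ry":0,"rz":0,"hand":0}]' 50
python3 -m creep '[{"x":0,"y":7,"z":0,"rx":0,"ry":0,"rz":0,"hand":0},{"x":0,"y":7,"z":0,"rx":0,"ry":0,"rz":0,"hand":0},{"x":0,"y":7,"z":0,"rx":0,"ry":0,"rz":0,"hand":0},{"x":0,"y":7,"z":0,"rx":0,"ry":0,"rz":0,"hand":0}]' 50
```

```text
clock: 23.62
eef_pos: [556.9, 5.6, 38.1]
tcp_rot: [-3.134, -0.002, 1.807]
contact_force: [-7.6, -2.6, 9.2]
opening: 0.121
grasp_force: 50.3
clock: 24.12
eef_pos: [584.2, 12.2, 38.1]
tcp_rot: [-3.135, -0.001, 1.807]
contact_force: [-8.3, -2.2, 9.5]
opening: 0.119
grasp_force: 50.3
```

```bash
python3 -m creep '[{"x":0,"y":7,"z":0,"rx":0,"ry":0,"rz":0,"hand":0},{"x":0,"y":7,"z":0,"rx":0,"ry":0,"rz":0,"hand":0},{"x":0,"y":7,"z":0,"rx":0,"ry":0,"rz":0,"hand":0},{"x":0,"y":7,"z":0,"rx":0,"ry":0,"rz":0,"hand":0},{"x":0,"y":7,"z":0,"rx":0,"ry":0,"rz":0,"hand":0},{"x":0,"y":7,"z":0,"rx":0,"ry":0,"rz":0,"hand":0},{"x":0,"y":7,"z":0,"rx":0,"ry":0,"rz":0,"hand":0},{"x":0,"y":3,"z":0,"rx":0,"ry":0,"rz":0,"hand":0},{"x":0,"y":3,"z":0,"rx":0,"ry":0,"rz":0,"hand":0},{"x":0,"y":0,"z":0,"rx":0,"ry":0,"rz":0,"hand":0}]' 50
python3 - <<'E'
from h import *
s=sense();e=s["eef_pos"];th=s["tcp_rot"][2]-np.pi/2;d=np.array([646.7,24.6])-e[:2]
print(d@[np.cos(th),np.sin(th)],d@[-np.sin(th),np.cos(th)],s["contact_force"])
E
python3 -m creep '[{"x":0,"y":2,"z":0,"rx":0,"ry":0,"rz":0,"hand":0},{"x":0,"y":2,"z":0,"rx":0,"ry":0,"rz":0,"hand":0},{"x":0,"y":2,"z":0,"rx":0,"ry":0,"rz":0,"hand":0},{"x":0,"y":0,"z":0,"rx":0,"ry":0,"rz":0,"hand":0}]' 50
```

```text
clock: 25.38
eef_pos: [638.4, 25.1, 38.2]
tcp_rot: [-3.136, -0.001, 1.807]
contact_force: [-5.5, -1.9, 5.8]
opening: 0.114
grasp_force: 50.0
7.9661549860663925 -2.413074462149162 [-5.48146787 -1.88596741  5.84804426]
clock: 25.88
eef_pos: [643.9, 26.4, 38.1]
tcp_rot: [-3.135, -0.001, 1.807]
contact_force: [-5.8, -2.0, 7.9]
opening: 0.121
grasp_force: 50.1
```

Not yet home (no force rise); continue gently.

```bash
python3 -m creep '[{"x":0,"y":1.5,"z":0,"rx":0,"ry":0,"rz":0,"hand":0},{"x":0,"y":1.5,"z":0,"rx":0,"ry":0,"rz":0,"hand":0},{"x":0,"y":1.5,"z":0,"rx":0,"ry":0,"rz":0,"hand":0},{"x":0,"y":0,"z":0,"rx":0,"ry":0,"rz":0,"hand":0}]' 50;  python3 -m creep '[{"x":0,"y":1.5,"z":0,"rx":0,"ry":0,"rz":0,"hand":0},{"x":0,"y":1,"z":0,"rx":0,"ry":0,"rz":0,"hand":0},{"x":0,"y":0,"z":0,"rx":0,"ry":0,"rz":0,"hand":0}]' 50
```

```text
clock: 26.38
eef_pos: [647.1, 27.2, 38.1]
tcp_rot: [-3.133, -0.001, 1.807]
contact_force: [-9.4, -2.9, 12.1]
opening: 0.122
grasp_force: 50.6
clock: 26.75
eef_pos: [647.1, 27.2, 38.1]
tcp_rot: [-3.128, -0.002, 1.807]
contact_force: [-20.0, -5.1, 20.5]
opening: 0.119
grasp_force: 51.5
```

```bash
python3 -m creep '[{"x":0,"y":-2,"z":0,"rx":0,"ry":0,"rz":0,"hand":0},{"x":0,"y":0,"z":0,"rx":0,"ry":0,"rz":0,"hand":50},{"x":0,"y":0,"z":0,"rx":0,"ry":0,"rz":0,"hand":50},{"x":0,"y":0,"z":0,"rx":0,"ry":0,"rz":0,"hand":50},{"x":0,"y":0,"z":-30,"rx":0,"ry":0,"rz":0,"hand":50},{"x":0,"y":0,"z":-35,"rx":0,"ry":0,"rz":0,"hand":50},{"x":-14,"y":-24,"z":0,"rx":0,"ry":0,"rz":0,"hand":50},{"x":-14,"y":-24,"z":0,"rx":0,"ry":0,"rz":0,"hand":50},{"x":-14,"y":-23.5,"z":0,"rx":0,"ry":0,"rz":0,"hand":50},{"x":0,"y":0,"z":0,"rx":0,"ry":0,"rz":0,"hand":50},{"x":0,"y":0,"z":0,"rx":0,"ry":0,"rz":0,"hand":50}]' 40
```

```text
clock: 28.12
eef_pos: [593.3, -29.8, 104.0]
tcp_rot: [3.141, 0.0, 1.807]
contact_force: [0.1, 0.6, 0.2]
opening: 0.583
grasp_force: 0.0
```

```bash
python3 -m creep '[{"x":0,"y":-6.5,"z":0,"rx":0,"ry":0,"rz":0,"hand":50},{"x":0,"y":0,"z":25,"rx":0,"ry":0,"rz":0,"hand":50},{"x":0,"y":0,"z":24.5,"rx":0,"ry":0,"rz":0,"hand":50},{"x":0,"y":0,"z":0,"rx":0,"ry":0,"rz":0,"hand":50},{"x":0,"y":0,"z":0,"rx":0,"ry":0,"rz":0,"hand":5},{"x":0,"y":0,"z":0,"rx":0,"ry":0,"rz":0,"hand":5},{"x":0,"y":0,"z":0,"rx":0,"ry":0,"rz":0,"hand":5},{"x":0,"y":0,"z":0,"rx":0,"ry":0,"rz":0,"hand":5}]' 40
python3 -m creep '[{"x":0,"y":0,"z":5,"rx":0,"ry":0,"rz":0,"hand":5},{"x":0,"y":0,"z":5,"rx":0,"ry":0,"rz":0,"hand":5},{"x":0,"y":0,"z":5,"rx":0,"ry":0,"rz":0,"hand":5},{"x":0,"y":0,"z":3,"rx":0,"ry":0,"rz":0,"hand":5},{"x":0,"y":0,"z":0,"rx":0,"ry":0,"rz":0,"hand":5}]' 40
```

```text
clock: 29.12
eef_pos: [587.7, -31.4, 55.3]
tcp_rot: [3.138, 0.001, 1.807]
contact_force: [4.1, 2.6, 1.6]
opening: 0.191
grasp_force: 39.2
clock: 29.75
eef_pos: [587.5, -31.4, 36.3]
tcp_rot: [3.139, 0.0, 1.807]
contact_force: [6.9, 3.9, -3.0]
opening: 0.192
grasp_force: 39.0
```

```bash
python3 -m creep '[{"x":0,"y":0,"z":1.5,"rx":0,"ry":0,"rz":0,"hand":5},{"x":0,"y":0,"z":1.5,"rx":0,"ry":0,"rz":0,"hand":5},{"x":0,"y":0,"z":1,"rx":0,"ry":0,"rz":0,"hand":5},{"x":0,"y":0,"z":0,"rx":0,"ry":0,"rz":0,"hand":5}]' 40
```

```text
clock: 30.25
eef_pos: [587.9, -31.5, 35.6]
tcp_rot: [3.138, 0.001, 1.807]
contact_force: [-3.4, 4.6, 34.1]
opening: 0.188
grasp_force: 42.5
```

```bash
python3 -m creep '[{"x":0,"y":0,"z":-1.5,"rx":0,"ry":0,"rz":0,"hand":5},{"x":0,"y":0,"z":0,"rx":0,"ry":0,"rz":0,"hand":45},{"x":0,"y":0,"z":0,"rx":0,"ry":0,"rz":0,"hand":50},{"x":0,"y":0,"z":0,"rx":0,"ry":0,"rz":0,"hand":50},{"x":0,"y":0,"z":-15,"rx":0,"ry":0,"rz":0,"hand":50},{"x":0,"y":0,"z":-30,"rx":0,"ry":0,"rz":0,"hand":50},{"x":0,"y":0,"z":-40,"rx":0,"ry":0,"rz":0,"hand":50},{"x":0,"y":-40,"z":-30,"rx":0,"ry":0,"rz":0,"hand":50},{"x":-40,"y":-40,"z":-20,"rx":0,"ry":0,"rz":0,"hand":50},{"x":-50,"y":-30,"z":0,"rx":0,"ry":0,"rz":0,"hand":50},{"x":-50,"y":0,"z":0,"rx":0,"ry":0,"rz":0,"hand":50},{"x":-50,"y":0,"z":0,"rx":0,"ry":0,"rz":0,"hand":50},{"x":-50,"y":0,"z":0,"rx":0,"ry":0,"rz":0,"hand":50},{"x":0,"y":0,"z":0,"rx":0,"ry":0,"rz":0,"hand":50},{"x":0,"y":0,"z":0,"rx":0,"ry":0,"rz":0,"hand":50}]' 40
python3 - <<'E'
from h import *
f=grab_frame("top"); o=cv2.resize(cv2.imread("pics/top0.png"),(512,384),interpolation=cv2.INTER_AREA)[:,:,::-1]
def cents(im,ex):
    h=cv2.cvtColor(np.ascontiguousarray(im),cv2.COLOR_RGB2HSV)
    m=cv2.inRange(h,(22,150,120),(32,255,255)); n,_,st,c=cv2.connectedComponentsWithStats(m)
    k=cv2.inRange(h,(0,170,130),(6,255,255))|cv2.inRange(h,(174,170,130),(180,255,255)); n2,_,s2,c2=cv2.connectedComponentsWithStats(k)
    R=lambda c:185<c[0]<245 and 125<c[1]<190
    print("yellow",[(c[i].round(1),st[i,4]) for i in range(1,n) if R(c[i]) and st[i,4]>8],"red",[(c2[i].round(1),s2[i,4]) for i in range(1,n2) if R(c2[i]) and s2[i,4]>4])
cents(o,0);cents(f,0)
E
```

```text
clock: 32.12
eef_pos: [534.8, -290.3, 169.0]
tcp_rot: [-3.141, -0.001, 1.806]
contact_force: [0.5, 1.0, -0.5]
opening: 0.588
grasp_force: 0.0
yellow [(array([207.6, 141.4]), np.int32(183)), (array([213.4, 167.7]), np.int32(188))] red [(array([228.8, 171.7]), np.int32(12))]
yellow [(array([207.8, 141.2]), np.int32(194)), (array([213.6, 166.9]), np.int32(187))] red [(array([209.6, 149.9]), np.int32(79)), (array([229. , 171.8]), np.int32(10))]
```

```bash
python3 -c "
from rig import *
print(sign_off())"
```

```text
the job is handed in; nothing more can be done
None
```

The job is handed in at about 32 s of the 72 s allowed: the blue pallet is parked inside the yellow border, and the red pallet is fully home in the dock with the plunger pushed down to its stop.

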